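Lock the rotating stirrer caddy with its locking stirrer

ROBOT

A 6-joint arm with a two-finger parallel gripper is mounted at the origin on the work surface. World frame = base frame: x ahead of the robot, y to its left, z up, the work surface at z = 0. Lengths are in m, angles in rad, forces in N, time in s.
With the tool pointing down it reaches from about 0.25 to 0.725 m from the base axis. Payload 9.7 kg.
Tool frame: the origin (TCP) lies midway between the tips of the shut fingers; the grasp point (between the pads) lies grip_point_offset behind it (grip_point_offset is the distance from the TCP to the grasp point, in m); z points along the fingers, y is the direction in which the jaws open and shut (so a half turn about z gives the same grasp; the last joint's range is limited). The gripper opens to 85 mm and grips with 20 to 120 N. Pads are 22 mm wide; open, the fingers measure 114 mm over their backs; the gripper's body (76 mm by 85 mm) begins 54 mm behind the grasp point. The pads swing forward as they close: fully open they stand 13 mm farther back than shut.
Start: joints at [1.289, 0.087, 0.176, 1.66, 0, 1.571], TCP at [0.153, 0.528, 0.231] pointing down, gripper open.
Joint ranges: [-3.13, 3.13], [-0.85, 1.81], [-1.15, 1.24], [-2.2, 2.28], [-1.44, 1.52], [-3.14, 3.14]. Speed limits (rad/s): [2.22, 2.22, 2.57, 3.14, 3.14, 3.14].

INTERFACE

Orientations are given as a unit quaternion [x, y, z, w].
In Python, from station import observe, capture, close_job, grip_point_offset gives the robot as it stands.
- The arm moves only by the tool move_arm, never from a script. Its argument "commands" is a list of rows, each an object with "angular": the turn, a rotation vector about the tool's x, y, z in rad, a list of three; "slide": the shift along the tool's x, y, z in mm, a list of three; "grip": the opening, from 0 (shut) to 1 (fully open). In form: [{"angular": [wx, wy, wz], "slide": [dx, dy, dz], "grip": grip}, ...]. A call has 1 to 20 rows; each row shifts and turns the commanded pose from where the row before left it, along the tool's axes as they then stand; what a row does not reach is not made up. A row lasts 1/10 s, in which the tool goes at most 50 mm and 8.59 degrees, less where a joint would pass 70% of its speed; a pose out of reach is approached as far as the arm can. A call with a gripper value outside its range is refused whole. The fingers move at their own pace and stop on an object; "squeeze" is the grip in N (left out, the last holds). Time passes only in rows, so rows that do not move let the fingers close. It gives the time, the measured TCP pose, the force and the opening at its end, in the units of the state.
- observe(): the state, without advancing time (a new reading comes with each control period).
- capture(name): name is "scene" or "top" or "wrist"; returns a dict with "image" (384x512x3 uint8, red, green, blue), "intrinsics" (3x3 intrinsics, pixels), "camera_from_world" (4x4, takes a point from world to camera coordinates). Camera axes: x right, y down, z forward; pixel columns grow to the right and rows downward; lengths in m; the calibration is good to about 2 mm. A picture is of the moment at which its call begins. There is no depth.
- close_job(): hands the job in, once; it reports no verdict.
The state is a dict: "time": time; "joints": joint angles; "joint_vel": joint speeds; "tau": joint torques, N m; "tcp_pos": TCP position; "tcp_rot": TCP orientation; "contact_force": force on the tool from outside, world axes, zero at the start; "moment": the same for the moment, N m; "grip_width": finger opening in m.
Only numpy, scipy, OpenCV 4.12 (cv2) and the standard library are available. Lean on these libraries where they do the work, as an engineer would, in place of code of your own. Each camera call takes 0.05 s, during which the arm holds its last target. There are 200 camera calls.

TASK

The trolley is about to be wheeled indoors, so lock the rotating stirrer caddy. Turn it by its upright knob until the hole in its locking tab lines up with the holes in the two fixed brackets, then take the square-handled stirrer from its wooden rest and slide it through both brackets and the tab until its handle meets the outer bracket, and let go of it there. Leave the bowl, the two tumblers and the tin where they stand.

Things in the scene. Friction and masses are not known exactly. Their poses are not given: they have to be found in the camera images.
- caddy (a joint): Angle of the rotating caddy about its vertical axis (rad), counter-clockwise positive seen from above, range -0.6 to 1.6. At 0 the tab hole is in line with the bracket holes. It starts at 0.45 to 1.3, so it must be turned clockwise. Light friction (about 0.05 N m): it stays where it is left, and a rod tip just entering the tab hole can nudge it a little into line.
- caddy_axis (a point): Point on the caddy's fixed vertical turning axis, 75 mm above the trolley. Axes do not turn with the caddy: z up, y the threading direction. Caddy: aluminium turntable 180 mm across (top face at 22 mm) carrying a round wooden block (84 mm across, top at 70 mm) with six slots 26 mm from the axis, filled by upright steel stirrers with ball ends reaching 125 mm high.
- caddy_knob (a point): Upright round aluminium knob post on the turntable, 22 mm in diameter, 75 mm from the turning axis, diametrically opposite the tab; its top is 115 mm above the trolley. The point is on its centre line, 100 mm above the trolley. It turns with the caddy.
- tab_hole (a point): Centre of the hole in the caddy's upright aluminium locking tab: plate 6 mm thick, 36 mm wide, top 95 mm above the trolley, 85 mm from the turning axis; round 13 mm hole, 75 mm above the trolley, pointing to the axis. Turns with the caddy; y points to the turning axis.
- lock_hole (a point): Centre of the 13 mm hole in the outer fixed bracket, on its outer face (away from the caddy), 75 mm above the trolley, 134 mm from the turning axis. Bracket: upright aluminium plate 6 mm thick, 36 mm wide, top at 95 mm. Axes: y is the threading direction, through the holes to the caddy; z up. With the caddy at 0, along y: outer bracket 0-6 mm, inner bracket 30-36, tab 46-52.
- inner_hole (a point): Centre of the 13 mm hole in the inner fixed bracket, on its outer face; same plate as the outer bracket, 30 mm further along the threading direction y. Both brackets stand on a fixed wooden board 10 mm thick and 200 mm wide, which ends 16 mm outside the outer bracket.
- pin_grip (a point): Centre of the locking stirrer's handle. One steel piece of 110 to 200 g: square-sided handle 60 mm long (y), 18 mm wide (x), 24 mm high (z), and a round 8 mm rod standing 80 mm out of the middle of its front end, the last 10 mm tapered to 3.6 mm. y points along the rod to the tip, z up. Starts level on the rest, 48 mm above the trolley. Balance point about 8 mm ahead of the centre.
- pin_tip (a point): Tip of the locking stirrer's rod, 110 mm ahead (y) of the handle's centre, 80 mm ahead of the handle's front end. Same axes.
- rest_top (a point): Fixed wooden rest of the locking stirrer: point at the top centre of the block under the handle, 36 mm above the trolley. The block is 18 mm wide (x, no wider than the handle) and 56 mm long (y), on a base 60 mm wide and 8 mm thick. 85 mm further along y the rod lies loosely in a low open-topped fork (top at 50 mm). The stirrer lifts straight up.
- bowl_mid (a point): Coral ceramic bowl, 130 mm across, 55 mm high; point on its axis half-way up. Bystander.
- tumbler_a_mid (a point): Clear tumbler, 72 mm across, 90 mm high; point on its axis half-way up. Bystander.
- tumbler_b_mid (a point): Second clear tumbler, same size; point on its axis half-way up. Bystander.
- tin_mid (a point): Aluminium tin with a screwed-on ribbed lid, 84 mm across, 80 mm high; point on its axis half-way up. Bystander.
Things that resemble listed ones, but are neither listed nor needed, are in the scene too. Of the things shaped like the part that bears rest_top, the wooden one is meant.

How it is judged:
By the outcome, as a careful person would: the job done as asked, in the order asked, and still so for the second after the job is handed in, with the robot touching nothing.
It also fails if it takes over 59 s, if anything falls off the work surface, if the arm or the gripper's body presses on something with over 40 N, if the wrist force passes 120 N, or if a joint passes its speed limit or range.

## Working session

There is one attempt and no reset: what is moved stays moved. The work goes in short steps, Python scripts to look and compute and a tool call to move; the robot and the scene stay as the last step left them, time stands still between calls to the robot, and variables do not carry over. Pictures are saved under pics/ and viewed, about 8 in all and at most 12, crops included, and the job is handed in when it is done.

Besides the shell and the picture viewer there is one more tool, called after "Request:" by a JSON object that holds its "method" and its "body", one argument or row to a line. move_arm: Moves the arm, as the interface text tells. Its arguments: {"type":"object","properties":{"commands":{"type":"array","items":{"type":"object","properties":{"angular":{"type":"array","items":{"type":"number"}},"slide":{"type":"array","items":{"type":"number"}},"grip":{"type":"number"}}}},"squeeze":{"type":"number"}},"required":["commands"]}

```bash
ls; mkdir -p pics
cat > h.py <<'E'
import numpy as np, cv2
from station import observe, capture, close_job, grip_point_offset
def cap(n,f):
    c=capture(n); np.savez('pics/'+f+'.npz',**{k:np.array(v) for k,v in c.items()})
    cv2.imwrite('pics/'+f+'.png',cv2.cvtColor(c['image'],cv2.COLOR_RGB2BGR)); return c
def load(f): return np.load('pics/'+f+'.npz')
def proj(c,p):
    q=c['camera_from_world']@np.append(p,1); r=c['intrinsics']@q[:3]; return r[:2]/r[2]
def ray(c,u,v):
    T=np.linalg.inv(c['camera_from_world']); d=T[:3,:3]@np.linalg.solve(c['intrinsics'],[u,v,1.]); return T[:3,3],d
def atz(c,u,v,z):
    o,d=ray(c,u,v); return o+d*(z-o[2])/d[2]
def tri(cs,uvs):
    A=np.zeros((3,3));b=np.zeros(3)
    for c,(u,v) in zip(cs,uvs):
        o,d=ray(c,u,v); d=d/np.linalg.norm(d); M=np.eye(3)-np.outer(d,d); A+=M;b+=M@o
    return np.linalg.solve(A,b)
E
python3 - <<'E'
from h import *
a=cap('scene','s0');b=cap('top','t0');print(observe(),grip_point_offset if not callable(grip_point_offset) else grip_point_offset())
for c in(a,b):print(c['intrinsics'],np.linalg.inv(c['camera_from_world']).round(3))
for n in 's0','t0':
    i=cv2.imread(f'pics/{n}.png');cv2.imwrite(f'pics/{n}b.png',cv2.resize(i,(800,600),interpolation=cv2.INTER_CUBIC))
E
```

```text
pics
{'time': 0.1, 'joints': array([ 1.28899136e+00,  8.74082844e-02,  1.75186916e-01,  1.65979400e+00,
       -1.72278432e-05,  1.57083026e+00]), 'joint_vel': array([ 0.00066864, -0.00311287,  0.00075584, -0.0002314 ,  0.00064909,
        0.00038935]), 'tau': array([-1.80995071e-04, -5.21562016e+01,  4.65654159e+01,  1.59784919e-02,
        5.65496578e-05,  8.24525983e-06]), 'tcp_pos': array([0.15289519, 0.52810027, 0.23063862]), 'tcp_rot': array([ 1.40453480e-01,  9.90087091e-01, -6.04693002e-04, -7.70605307e-05]), 'contact_force': array([ 0.84210642, -0.03941601, -0.95785105]), 'moment': array([-0.03193916,  0.02016933,  0.00816836]), 'grip_width': 0.08551948537538938} 0.0187
[[459.5733278    0.         249.45118331]
 [  0.         459.5733278  190.1137839 ]
 [  0.           0.           1.        ]] [[ 0.528  0.545 -0.651  1.37 ]
 [ 0.849 -0.356  0.39  -0.489]
 [-0.02  -0.759 -0.651  0.961]
 [ 0.     0.     0.     1.   ]]
[[373.52838081   0.         258.54827787]
 [  0.         373.52838081 189.76571396]
 [  0.           0.           1.        ]] [[ 0.022 -0.99   0.138  0.323]
 [-1.    -0.019  0.023  0.01 ]
 [-0.02  -0.139 -0.99   1.297]
 [ 0.     0.     0.     1.   ]]
```

View pics/s0b.png

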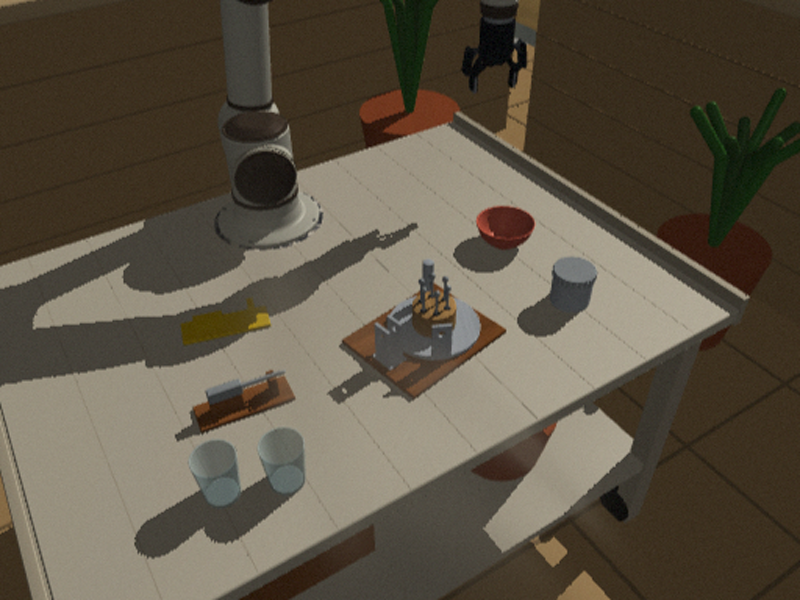

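View pics/t0b.png

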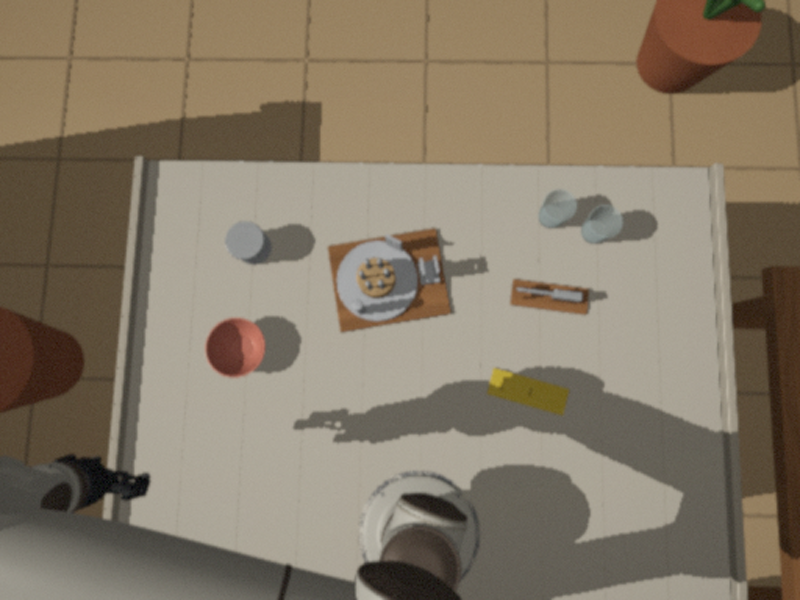

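The scene picture shows the caddy at about (432,325), the wooden rest with the stirrer at (243,395), and an empty yellow look-alike rest at (225,325). In the top view the caddy axis is at about (376,280), the brackets at (430,270), the knob at (363,306), the wooden rest at (548,295) and the yellow decoy at (530,392). I choose the wooden rest. Next is an enlarged crop of the caddy and rest in both views.

Run:
```python
from h import *
def crop(n,x,y,w=80):
    i=cv2.imread(f'pics/{n}.png')[y:y+w*3//4,x:x+w];return cv2.resize(i,(400,300),interpolation=cv2.INTER_CUBIC)
m=np.vstack([np.hstack([crop('t0',210,147),crop('t0',315,160)]),np.hstack([crop('s0',213,158,112),crop('s0',112,228)])])
cv2.imwrite('pics/m1.png',m)
c=load('t0')
for u,v,z in[(376,280,.125),(430,270,.095),(363,306,.115),(393,241,.095),(517,290,.05),(570,296,.06)]:print(atz(c,u/1.5625,v/1.5625,z).round(3))
```

```text
[0.519 0.095 0.125]
[ 0.548 -0.015  0.095]
[0.467 0.121 0.115]
[0.609 0.064 0.095]
[ 0.516 -0.204  0.05 ]
[ 0.504 -0.314  0.06 ]
```

View pics/m1.png

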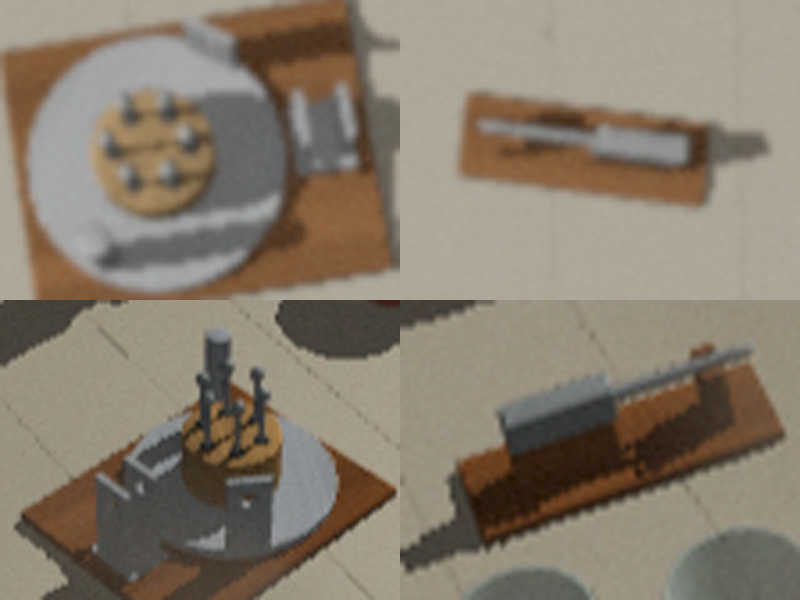

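The crops show six stirrers and the wooden block, and the knob top at about (229,195) in top pixels. The tab is at upper right, with the two brackets at its side. The wooden rest carries the square-handled stirrer, with its tip pointing towards the caddy. Next I move the wrist camera over the caddy.

```bash
cat >> h.py <<'E'
from scipy.spatial.transform import Rotation as R
def delta(pos,yaw=None,rot=None):
    "yaw: world heading of tool y, tool pointing down. returns slide mm in current tool axes, rotvec"
    s=observe(); r=R.from_quat(s['tcp_rot'])
    if rot is None:
        y=np.array([np.cos(yaw),np.sin(yaw),0]); z=np.array([0,0,-1.]); rot=R.from_matrix(np.c_[np.cross(y,z),y,z])
    a=(r.inv()*rot).as_rotvec(); sl=r.inv().apply(np.array(pos)-s['tcp_pos'])*1e3
    print('slide',sl.round(1),'rot',a.round(4));
E
python3 - <<'E'
from h import *
c=capture('wrist');s=observe();r=R.from_quat(s['tcp_rot'])
T=np.linalg.inv(c['camera_from_world']);print(r.inv().apply(T[:3,3]-s['tcp_pos']).round(4));print((r.inv().as_matrix()@T[:3,:3]).round(3),c['intrinsics'])
delta([.52,.04,.34],yaw=1.2)
delta([.52,.04,.34],yaw=1.2-np.pi)
E
```

```text
[ 0.0842  0.0012 -0.1428]
[[ 0.    -0.945 -0.327]
 [ 1.     0.     0.   ]
 [-0.    -0.327  0.945]] [[268.09952662   0.         256.39190031]
 [  0.         268.09952662 193.70334172]
 [  0.           0.           1.        ]]
slide [-488.4 -366.9 -108.9] rot [-0.001  0.     0.089]
slide [-488.4 -366.9 -108.9] rot [-1.0000e-04 -1.5000e-03 -3.0526e+00]
```

Request:
{"method": "move_arm", "body": {
  "commands": [
    {"slide": [-33, -21, -2]},
    {"slide": [-33, -21, -2]},
    {"slide": [-33, -21, -2]},
    {"slide": [-33, -21, -2]},
    {"slide": [-33, -21, -2]},
    {"slide": [-33, -21, -2]},
    {"slide": [-33, -21, -2]},
    {"slide": [-33, -21, -2]},
    {"slide": [-33, -21, -2]},
    {"slide": [-33, -21, -2]},
    {"slide": [-33, -21, -2]},
    {"slide": [-33, -21, -2]},
    {"slide": [-33, -21, -2]},
    {"slide": [-33, -21, -2]},
    {"slide": [-33, -21, -2]},
    {"slide": [-5, -5, 0], "angular": [0, 0, 0.1]},
    {"angular": [0, 0, 0.1]},
    {"slide": [0, 0, 0]},
    {"slide": [0, 0, 0]}
  ]
}}

```text
schema error: expected keys angular, slide, grip
```

Run:
```python
from h import *
c=cap('wrist','w1');cv2.imwrite('pics/w1b.png',cv2.resize(cv2.imread('pics/w1.png'),(800,600),interpolation=cv2.INTER_CUBIC))
s=observe();print(s['tcp_pos'],s['contact_force'],s['joints'],s['time'])
```

```text
[0.15290259 0.52817289 0.23084538] [ 0.39321791 -0.26163451  0.46895386] [1.28900339e+00 8.72683193e-02 1.75439839e-01 1.65980853e+00
 5.45741336e-06 1.57079067e+00] 0.2
```

View pics/w1b.png

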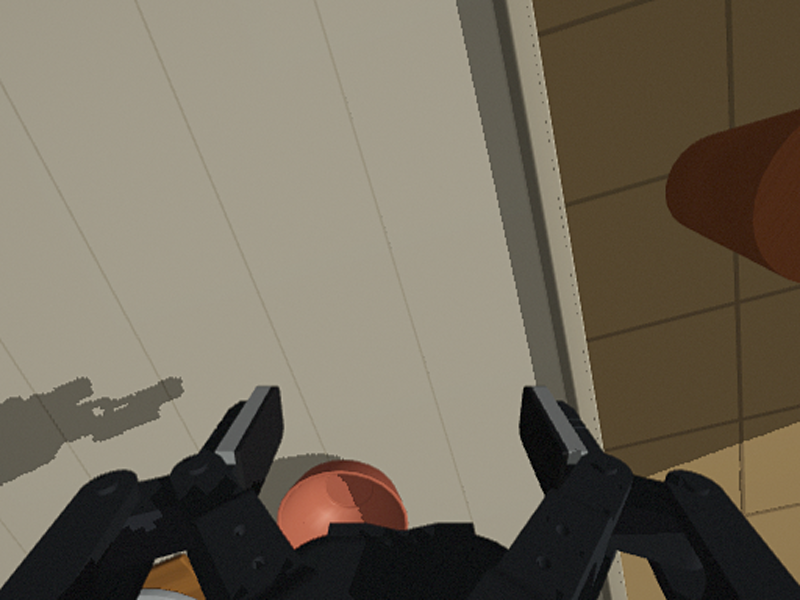

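The move was refused because every row needs all three keys, so this picture shows the start pose: bowl below the fingers, and the area above v≈380 clear.

Request:
{"method": "move_arm", "body": {
  "commands": [
    {"slide": [-33, -21, -2], "angular": [0, 0, 0], "grip": 1},
    {"slide": [-33, -21, -2], "angular": [0, 0, 0], "grip": 1},
    {"slide": [-33, -21, -2], "angular": [0, 0, 0], "grip": 1},
    {"slide": [-33, -21, -2], "angular": [0, 0, 0], "grip": 1},
    {"slide": [-33, -21, -2], "angular": [0, 0, 0], "grip": 1},
    {"slide": [-33, -21, -2], "angular": [0, 0, 0], "grip": 1},
    {"slide": [-33, -21, -2], "angular": [0, 0, 0], "grip": 1},
    {"slide": [-33, -21, -2], "angular": [0, 0, 0], "grip": 1},
    {"slide": [-33, -21, -2], "angular": [0, 0, 0], "grip": 1},
    {"slide": [-33, -21, -2], "angular": [0, 0, 0], "grip": 1},
    {"slide": [-33, -21, -2], "angular": [0, 0, 0], "grip": 1},
    {"slide": [-33, -21, -2], "angular": [0, 0, 0], "grip": 1},
    {"slide": [-33, -21, -2], "angular": [0, 0, 0], "grip": 1},
    {"slide": [-33, -21, -2], "angular": [0, 0, 0], "grip": 1},
    {"slide": [-33, -21, -2], "angular": [0, 0, 0], "grip": 1},
    {"slide": [-33, -21, 0], "angular": [0, 0, 0.1], "grip": 1},
    {"slide": [0, 0, 0], "angular": [0, 0, 0.1], "grip": 1},
    {"slide": [0, 0, 0], "angular": [0, 0, 0], "grip": 1},
    {"slide": [0, 0, 0], "angular": [0, 0, 0], "grip": 1}
  ]
}}

```text
time: 2.1
tcp_pos: [0.5664, 0.0589, 0.2612]
tcp_rot: [0.237, 0.971, -0.0, -0.0]
contact_force: [-0.7, -0.2, 0.6]
grip_width: 0.0849
```

Run:
```python
from h import *
c=cap('wrist','w2');cv2.imwrite('pics/w2b.png',cv2.resize(cv2.imread('pics/w2.png'),(800,600),interpolation=cv2.INTER_CUBIC))
s=observe();print(s['tcp_pos'],s['contact_force'],s['joints'],s['time'])
```

```text
[0.56636724 0.05917885 0.26137931] [-0.3290321   0.07036158  0.00215064] [1.04069102e-01 1.48910661e-01 3.02863118e-01 1.72475827e+00
 8.30819415e-05 5.82593485e-01] 2.15
```

View pics/w2b.png

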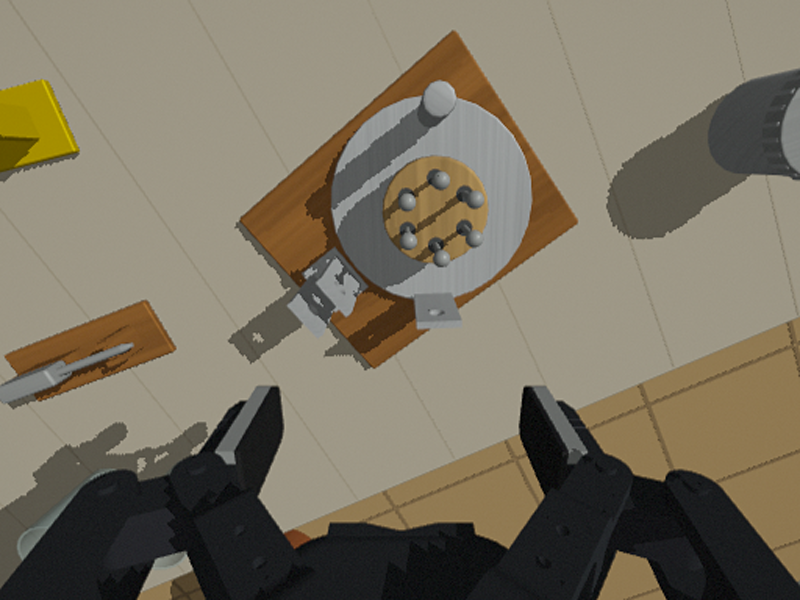

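The wrist view shows the knob top at (440,97), the turntable centred near (431,197), the wood block at (436,210), the tab with its hole at (437,313) and the brackets at (310–345,270–310). Board corners are at (455,31), (577,220), (372,368) and (240,221). The stirrer tip is at (131,347).

Run:
```python
from h import *
i=cv2.imread('pics/w2.png')
a=cv2.resize(i[150:240,175:305],None,fx=6,fy=6,interpolation=cv2.INTER_CUBIC)
cv2.imwrite('pics/w2c.png',a)
c=load('w2')
P=lambda u,v,z:atz(c,u/1.5625,v/1.5625,z)
B=[P(*q,.01) for q in[(455,31),(577,220),(372,368),(240,221)]]
for b in B:print('board',b.round(4))
for k in range(4):
    d=B[(k+1)%4]-B[k];print(np.linalg.norm(d).round(4),np.arctan2(d[1],d[0]).round(3))
print('tt',P(431.5,197.5,.022),'blk',P(436,210,.07),'knob',P(440,97,.115),'tab',P(437,313,.075),'tip',P(131,347,.048))
for q in[(440,180),(471,197),(475,237),(442,258),(408,240),(408,201)]:print(P(*q,.121).round(4))
print('ballmean',np.mean([P(*q,.121) for q in[(440,180),(471,197),(475,237),(442,258),(408,240),(408,201)]],0))
```

```text
board [0.4258 0.1833 0.01  ]
board [0.6163 0.2198 0.01  ]
board [ 0.6635 -0.0238  0.01  ]
board [ 0.4724 -0.0594  0.01  ]
0.194 0.189
0.2482 -1.379
0.1944 -2.957
0.2472 1.76
tt [0.53413826 0.10814704 0.022     ] blk [0.53905853 0.10592201 0.07      ] knob [0.47145771 0.13743031 0.115     ] tab [0.61514035 0.06955178 0.075     ] tip [ 0.52416925 -0.20101049  0.048     ]
[0.5159 0.1155 0.121 ]
[0.5349 0.1289 0.121 ]
[0.5603 0.1205 0.121 ]
[0.5631 0.0943 0.121 ]
[0.5412 0.0792 0.121 ]
[0.5181 0.091  0.121 ]
ballmean [0.53891065 0.10490802 0.121     ]
```

View pics/w2c.png

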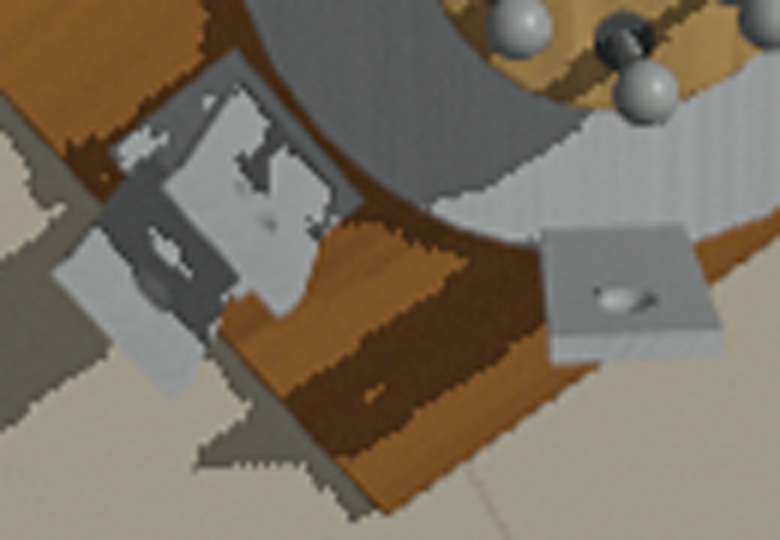

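```bash
cat >> h.py <<'E'
AX=np.array([.539,.105]);TH=1.76
def fr(d,w,z,ax=None,th=None):
    ax=AX if ax is None else ax; th=TH if th is None else th
    u=np.array([np.cos(th),np.sin(th)]);n=np.array([np.sin(th),-np.cos(th)])
    return np.append(ax-d*u+w*n,z)
E
python3 - <<'E'
from h import *
c=load('w2')
f=lambda p:((proj(c,p)-[175,150])*6).round(0)
print('outer top',f(fr(.134,-.018,.095)),f(fr(.134,.018,.095)),'hole inner side',f(fr(.128,0,.075)))
print('inner top caddy side',f(fr(.098,-.018,.095)),f(fr(.098,.018,.095)),'hole',f(fr(.098,0,.075)))
t=TH+.94
print('tab top outer',f(fr(.088,-.018,.095,th=t)),f(fr(.088,.018,.095,th=t)),'hole in',f(fr(.082,0,.075,th=t)),f(fr(.085,0,.075,th=t)))
# fit th & axis to observed corners
from scipy.optimize import least_squares
obs=[((.134,-.018,.095,0),(52,270)),((.134,.018,.095,0),(170,398)),((.088,-.018,.095,1),(552,362)),((.088,.018,.095,1),(718,354)),((.082,-.018,.095,1),(553,331)),((.082,.018,.095,1),(722,328))]
bo=[(q[0]/1.5625,q[1]/1.5625) for q in[(440,97)]]
def res(x):
    r=[]
    for (d,w,z,k),o in obs: r+=list((proj(c,fr(d,w,z,x[:2],x[2]+k*x[3]))-(np.array(o)/6+[175,150])))
    r+=list(proj(c,fr(-.075,0,.115,x[:2],x[2]+x[3]))-bo[0])
    return r
s=least_squares(res,[.539,.105,1.76,.94]);print(s.x.round(4),np.round(s.fun,1))
k=fr(-.075,0,.1,s.x[:2],s.x[2]+s.x[3]);print('knob',k)
E
```

```text
outer top [ 49. 267.] [167. 395.] hole inner side [150. 282.]
inner top caddy side [181. 161.] [298. 295.] hole [254. 200.]
tab top outer [547. 357.] [721. 351.] hole in [626. 293.] [626. 306.]
[0.5397 0.1052 1.7613 0.9388] [-0.   0.   0.1 -0.1 -0.4 -0.5  0.8 -0.1 -0.7  0.2  0.2 -0.3  0.   0.5]
knob [0.47188924 0.13724875 0.1       ]
```

```bash
sed -i 's/^AX=.*/AX=np.array([.5397,.1052]);TH=1.7613/' h.py
python3 - <<'E'
from h import *
k=fr(-.075,0,.075,th=TH+.9388);print(k);delta(k,yaw=TH+.9388-np.pi/2)
E
```

```text
[0.47189138 0.13724671 0.075     ]
slide [119.8  25.8 186.4] rot [ 0.0001 -0.0001 -0.037 ]
```

Request:
{"method": "move_arm", "body": {
  "commands": [
    {"slide": [30, 6.5, 0], "angular": [0, 0, 0], "grip": 1},
    {"slide": [30, 6.5, 0], "angular": [0, 0, 0], "grip": 1},
    {"slide": [30, 6.5, 0], "angular": [0, 0, 0], "grip": 1},
    {"slide": [29.8, 6.3, 0], "angular": [0, 0, 0], "grip": 0.8},
    {"slide": [0, 0, 0], "angular": [0, 0, -0.037], "grip": 0.8},
    {"slide": [0, 0, 30], "angular": [0, 0, 0], "grip": 0.8},
    {"slide": [0, 0, 30], "angular": [0, 0, 0], "grip": 0.8},
    {"slide": [0, 0, 30], "angular": [0, 0, 0], "grip": 0.8},
    {"slide": [0, 0, 30], "angular": [0, 0, 0], "grip": 0.8},
    {"slide": [0, 0, 26], "angular": [0, 0, 0], "grip": 0.8},
    {"slide": [0, 0, 20], "angular": [0, 0, 0], "grip": 0.8},
    {"slide": [0, 0, 20], "angular": [0, 0, 0], "grip": 0.8},
    {"slide": [0, 0, 0], "angular": [0, 0, 0], "grip": 0.8}
  ]
}}

```text
time: 3.45
tcp_pos: [0.4705, 0.1373, 0.0731]
tcp_rot: [0.219, 0.976, -0.001, -0.002]
contact_force: [-0.6, 0.4, -0.4]
grip_width: 0.0681
```

Run:
```python
from h import *
k=fr(-.075,0,.075,th=TH+.9388);delta(k,yaw=TH+.9388-np.pi/2);s=observe();print(s['contact_force'],s['grip_width'])
```

```text
slide [-1.2  0.5 -1.9] rot [-0.0023 -0.0027 -0.0002]
[-0.64536205  0.35238212 -0.39877165] 0.06811234348283611
```

Positioned around the knob; now close gently.

Request:
{"method": "move_arm", "body": {
  "commands": [
    {"slide": [-1, 0.5, -2], "angular": [0, 0, 0], "grip": 0.4},
    {"slide": [0, 0, 0], "angular": [0, 0, 0], "grip": 0.2},
    {"slide": [0, 0, 0], "angular": [0, 0, 0], "grip": 0.1},
    {"slide": [0, 0, 0], "angular": [0, 0, 0], "grip": 0.1},
    {"slide": [0, 0, 0], "angular": [0, 0, 0], "grip": 0.1},
    {"slide": [0, 0, 0], "angular": [0, 0, 0], "grip": 0.1}
  ],
  "squeeze": 20
}}

```text
time: 4.05
tcp_pos: [0.4742, 0.1373, 0.0786]
tcp_rot: [0.221, 0.975, 0.001, 0.001]
contact_force: [-2.1, 0.1, 5.7]
grip_width: 0.0214
```

Request:
{"method": "move_arm", "body": {
  "commands": [
    {"slide": [-0.1, 3.91, 0], "angular": [0, 0, 0.0522], "grip": 0.1},
    {"slide": [-0.1, 3.91, 0], "angular": [0, 0, 0.0522], "grip": 0.1},
    {"slide": [-0.1, 3.91, 0], "angular": [0, 0, 0.0522], "grip": 0.1},
    {"slide": [-0.1, 3.91, 0], "angular": [0, 0, 0.0522], "grip": 0.1},
    {"slide": [-0.1, 3.91, 0], "angular": [0, 0, 0.0522], "grip": 0.1},
    {"slide": [-0.1, 3.91, 0], "angular": [0, 0, 0.0522], "grip": 0.1},
    {"slide": [-0.1, 3.91, 0], "angular": [0, 0, 0.0522], "grip": 0.1},
    {"slide": [-0.1, 3.91, 0], "angular": [0, 0, 0.0522], "grip": 0.1},
    {"slide": [-0.1, 3.91, 0], "angular": [0, 0, 0.0522], "grip": 0.1},
    {"slide": [-0.1, 3.91, 0], "angular": [0, 0, 0.0522], "grip": 0.1}
  ]
}}

```text
time: 5.05
tcp_pos: [0.5002, 0.1655, 0.0786]
tcp_rot: [0.466, 0.885, -0.0, 0.002]
contact_force: [4.1, -9.4, 5.2]
grip_width: 0.0216
```

Run:
```python
from h import *
s=observe();d=s['tcp_pos'][:2]-AX;print(s['contact_force'],s['moment'],s['grip_width'],np.hypot(*d),np.arctan2(d[1],d[0])-TH)
delta(fr(-.075,0,.075),yaw=TH-np.pi/2)
```

```text
[ 4.09264002 -9.38371979  5.21000234] [-1.8010903  -0.68802955 -0.09644895] 0.021564154430250428 0.07207115680162648 0.3893385495438444
slide [-3.3 28.4  3.7] rot [0.0024 0.0034 0.4101]
```

Request:
{"method": "move_arm", "body": {
  "commands": [
    {"slide": [-0.1, 3.6, 0], "angular": [0, 0, 0.0512], "grip": 0.1},
    {"slide": [-0.1, 3.6, 0], "angular": [0, 0, 0.0512], "grip": 0.1},
    {"slide": [-0.1, 3.6, 0], "angular": [0, 0, 0.0512], "grip": 0.1},
    {"slide": [-0.1, 3.6, 0], "angular": [0, 0, 0.0512], "grip": 0.1},
    {"slide": [-0.1, 3.6, 0], "angular": [0, 0, 0.0512], "grip": 0.1},
    {"slide": [-0.1, 3.6, 0], "angular": [0, 0, 0.0512], "grip": 0.1},
    {"slide": [-0.1, 3.6, 0], "angular": [0, 0, 0.0512], "grip": 0.1},
    {"slide": [-0.1, 3.6, 0], "angular": [0, 0, 0.0512], "grip": 0.1},
    {"slide": [0, 0, 0], "angular": [0, 0, 0], "grip": 0.1},
    {"slide": [0, 0, 0], "angular": [0, 0, 0], "grip": 0.1},
    {"slide": [0, 0, 0], "angular": [0, 0, 0], "grip": 0.1}
  ]
}}

```text
time: 6.15
tcp_pos: [0.5266, 0.1758, 0.0786]
tcp_rot: [0.636, 0.772, -0.0, 0.002]
contact_force: [3.9, -12.3, 5.6]
grip_width: 0.0214
```

Run:
```python
from h import *
s=observe();d=s['tcp_pos'][:2]-AX;print(s['contact_force'],s['moment'],s['grip_width'],np.hypot(*d),np.arctan2(d[1],d[0])-TH)
delta(fr(-.075,0,.075),yaw=TH-np.pi/2)
```

```text
[  3.86621057 -12.2754277    5.61209305] [-2.20735834 -0.69055452  0.12621637] 0.021429524651836812 0.07178067168212961 -0.006830780804557346
slide [ 3.2 -0.5  3.6] rot [0.0029 0.0039 0.0023]
```

Request:
{"method": "move_arm", "body": {
  "commands": [
    {"slide": [0, 0, 0], "angular": [0, 0, 0], "grip": 0.35},
    {"slide": [0, 0, 0], "angular": [0, 0, 0], "grip": 0.6},
    {"slide": [0, 0, 0], "angular": [0, 0, 0], "grip": 0.7},
    {"slide": [0, 0, -15], "angular": [0, 0, 0], "grip": 0.7},
    {"slide": [0, 0, -25], "angular": [0, 0, 0], "grip": 0.7},
    {"slide": [0, 0, -35], "angular": [0, 0, 0], "grip": 0.8},
    {"slide": [0, 0, -35], "angular": [0, 0, 0], "grip": 0.9},
    {"slide": [0, 0, -35], "angular": [0, 0, 0], "grip": 1},
    {"slide": [0, 0, -35], "angular": [0, 0, 0], "grip": 1},
    {"slide": [-35, 0, 0], "angular": [0, 0, 0], "grip": 1},
    {"slide": [-40, -4, 0], "angular": [0, 0, 0], "grip": 1},
    {"slide": [-40, -4, 0], "angular": [0, 0, 0], "grip": 1},
    {"slide": [-40, -4, 0], "angular": [0, 0, 0], "grip": 1},
    {"slide": [-40, -4, 0], "angular": [0, 0, 0], "grip": 1},
    {"slide": [-40, -4, 0], "angular": [0, 0, 0], "grip": 1},
    {"slide": [-40, -4, 0], "angular": [0, 0, 0], "grip": 1},
    {"slide": [-35, -4, 0], "angular": [0, 0, 0], "grip": 1},
    {"slide": [0, 0, 0], "angular": [0, 0, 0], "grip": 1},
    {"slide": [0, 0, 0], "angular": [0, 0, 0], "grip": 1}
  ]
}}

```text
time: 8.05
tcp_pos: [0.5573, -0.1324, 0.258]
tcp_rot: [0.636, 0.772, 0.0, 0.0]
contact_force: [0.0, 1.0, 0.3]
grip_width: 0.0856
```

Run:
```python
from h import *
c=cap('wrist','w3');cv2.imwrite('pics/w3b.png',cv2.resize(cv2.imread('pics/w3.png'),(800,600),interpolation=cv2.INTER_CUBIC))
s=observe();print(s['tcp_pos'],s['contact_force'],s['joints'],s['time'])
f=lambda p:(proj(c,p)*1.5625).round(1)
for n,d,z in('outer',.134,.095),('outerin',.128,.095),('inner',.104,.095),('tabo',.088,.095),('tabi',.082,.095):print(n,f(fr(d,-.018,z)),f(fr(d,.018,z)))
print('knob',f(fr(-.075,0,.115)),'hole',f(fr(.134,0,.075)))
```

```text
[ 0.55740079 -0.13162808  0.25799974] [ 0.48807325 -0.00234918 -0.29802744] [-2.32063307e-01  1.54749627e-01  3.02773375e-01  1.71840535e+00
  3.32393332e-04  1.14464933e+00] 8.1
outer [414.1 131.2] [467.3 131.4]
outerin [414.2 121.6] [467.8 121.7]
inner [414.7  81.7] [469.8  81.9]
tabo [415.1  53.8] [471.2  54. ]
tabi [415.2  43.1] [471.7  43.3]
knob [ 459.6 -351.6] hole [438.2 133. ]
```

View pics/w3b.png

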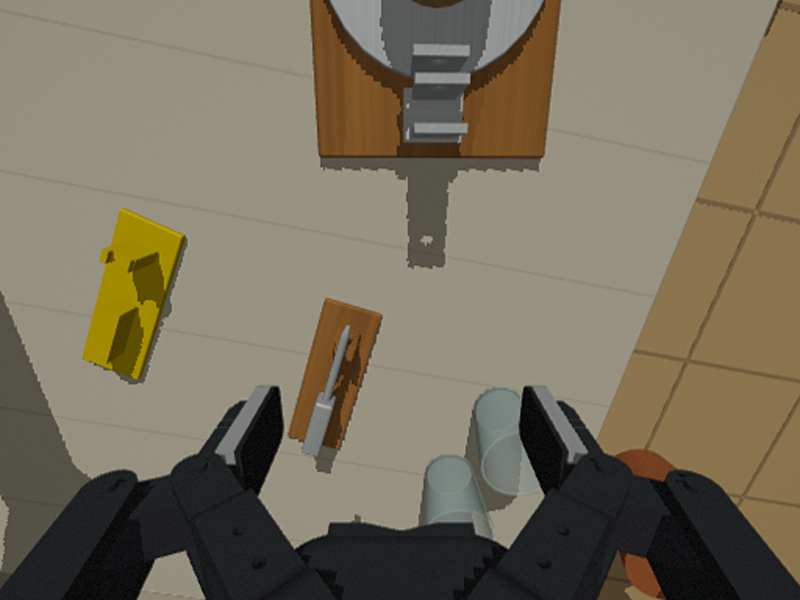

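The three plates line up: the outer top edge is at (414–467,121–131) and the tab at (415–470,44–54), matching the predictions within about 1 px. The stirrer's tip is at (348,326), the front of its handle at (325,394) and the rear at (313,455). I take an enlarged crop of it.

Run:
```python
from h import *
i=cv2.imread('pics/w3.png')
cv2.imwrite('pics/w3c.png',cv2.resize(i[200:300,180:250],None,fx=6,fy=6,interpolation=cv2.INTER_CUBIC))
```

```text
(no output)
```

View pics/w3c.png

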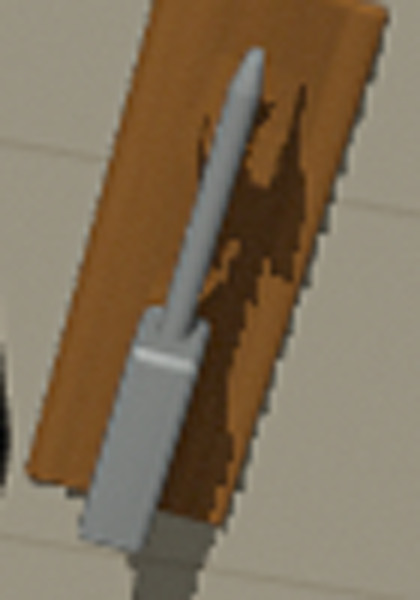

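```bash
cat >> h.py <<'E'
from scipy.optimize import least_squares
E
python3 - <<'E'
from h import *
c=load('w3')
obs=[((.110,0,.048),(257,48)),((.03,-.009,.06),(135,350)),((.03,.009,.06),(197,368)),((-.03,-.009,.06),(82,536)),((-.03,.009,.06),(138,549)),((.03,-.009,.036),(148,308)),((.03,.009,.036),(210,322))]
def res(x):
    r=[]
    for (d,w,z),o in obs: r+=list(proj(c,fr(-d,w,z,x[:2],x[2]))-(np.array(o)/6+[180,200]))
    return r
s=least_squares(res,[.507,-.29,1.46]);print(s.x.round(4),np.round(s.fun,1))
x=s.x;tip=fr(-.11,0,.048,x[:2],x[2]);print('tip',tip)
# cross-check with the other views
for n in('s0','t0'):
    q=load(n);print(n,proj(q,tip).round(1),proj(q,np.append(x[:2],.06)).round(1))
q=load('w2');print('w2',(proj(q,tip)*1.5625).round(1))
delta([*x[:2],.2],yaw=x[2]-np.pi/2)
E
```

```text
[ 0.5103 -0.308   1.4584] [-0.   0.4 -0.9 -0.2  0.7 -0.1 -1.3  1.1  0.8  1.8 -0.1 -1.8  0.8 -1.1]
tip [ 0.52262399 -0.19869103  0.048     ]
s0 [182.3 236.9] [142.4 247.3]
t0 [329.3 183.7] [362.9 187.4]
w2 [131.9 344.6]
slide [-164.   -80.3   57.9] rot [ 5.000e-04 -2.000e-04  3.065e-01]
```

Request:
{"method": "move_arm", "body": {
  "commands": [
    {"slide": [-41, -20, 0], "angular": [0, 0, 0], "grip": 0.6},
    {"slide": [-41, -20, 0], "angular": [0, 0, 0], "grip": 0.6},
    {"slide": [-41, -20, 0], "angular": [0, 0, 0], "grip": 0.6},
    {"slide": [-41, -20.3, 0], "angular": [0, 0, 0], "grip": 0.6},
    {"slide": [0, 0, 0], "angular": [0, 0, 0.1], "grip": 0.6},
    {"slide": [0, 0, 0], "angular": [0, 0, 0.1], "grip": 0.6},
    {"slide": [0, 0, 0], "angular": [0, 0, 0.1065], "grip": 0.6},
    {"slide": [5, 0, 30], "angular": [0, 0, 0], "grip": 0.6},
    {"slide": [0, 0, 30], "angular": [0, 0, 0], "grip": 0.6},
    {"slide": [0, 0, 30], "angular": [0, 0, 0], "grip": 0.6},
    {"slide": [0, 0, 20], "angular": [0, 0, 0], "grip": 0.6},
    {"slide": [0, 0, 0], "angular": [0, 0, 0], "grip": 0.6},
    {"slide": [0, 0, 0], "angular": [0, 0, 0], "grip": 0.6}
  ]
}}

```text
time: 9.4
tcp_pos: [0.5113, -0.3024, 0.1484]
tcp_rot: [0.745, 0.667, 0.0, 0.0]
contact_force: [0.7, 0.7, 0.5]
grip_width: 0.0515
```

Run:
```python
from h import *
c=cap('wrist','w4');cv2.imwrite('pics/w4b.png',cv2.resize(cv2.imread('pics/w4.png'),(640,480),interpolation=cv2.INTER_CUBIC))
X=[.5103,-.308];T=1.4584
f=lambda d,w,z:(proj(c,fr(-d,w,z,X,T))*1.25).round(1)
print('tip',f(.11,0,.048),'front top',f(.03,-.009,.06),f(.03,.009,.06),'rear',f(-.03,-.009,.06),f(-.03,.009,.06))
delta(fr(-.005,0,.029,X,T),yaw=T-np.pi/2);print(observe()['tcp_pos'])
```

```text
tip [319.7  96.5] front top [306.9 217.3] [332.2 217.3] rear [307.8 292.8] [331.1 292.9]
slide [-1.000e-01 -1.000e+00  1.201e+02] rot [0.0017 0.0007 0.0014]
[ 0.51164371 -0.30288852  0.14907122]
```

View pics/w4b.png

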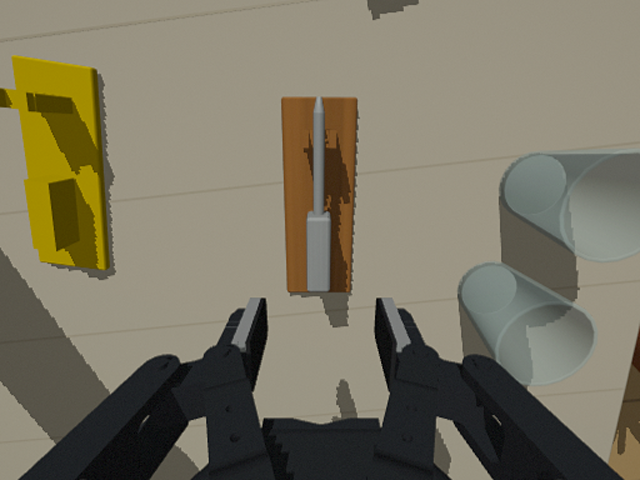

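The prediction fits: tip at (319,97) and handle rear at (319,291), both within 2 px. Now I descend and grasp.

Request:
{"method": "move_arm", "body": {
  "commands": [
    {"slide": [0, -1, 25], "angular": [0, 0, 0], "grip": 0.6},
    {"slide": [0, 0, 25], "angular": [0, 0, 0], "grip": 0.6},
    {"slide": [0, 0, 25], "angular": [0, 0, 0], "grip": 0.6},
    {"slide": [0, 0, 20], "angular": [0, 0, 0], "grip": 0.6},
    {"slide": [0, 0, 15], "angular": [0, 0, 0], "grip": 0.6},
    {"slide": [0, 0, 8], "angular": [0, 0, 0], "grip": 0.6},
    {"slide": [0, 0, 0], "angular": [0, 0, 0], "grip": 0.6},
    {"slide": [0, 0, 0], "angular": [0, 0, 0], "grip": 0.4},
    {"slide": [0, 0, 0], "angular": [0, 0, 0], "grip": 0.25},
    {"slide": [0, 0, 0], "angular": [0, 0, 0], "grip": 0.15},
    {"slide": [0, 0, 0], "angular": [0, 0, 0], "grip": 0.05},
    {"slide": [0, 0, 0], "angular": [0, 0, 0], "grip": 0.05},
    {"slide": [0, 0, 0], "angular": [0, 0, 0], "grip": 0.05},
    {"slide": [0, 0, 0], "angular": [0, 0, 0], "grip": 0.05}
  ],
  "squeeze": 60
}}

```text
time: 10.85
tcp_pos: [0.5094, -0.3035, 0.0306]
tcp_rot: [0.746, 0.666, -0.0, 0.0]
contact_force: [-6.7, 0.8, 7.0]
grip_width: 0.0171
```

Run:
```python
from h import *
X=[.5103,-.308];T=1.4584
s=observe();print(s['tcp_pos'],s['contact_force'],s['moment'],s['grip_width'])
delta(fr(-.005,0,.029,X,T),yaw=T-np.pi/2)
```

```text
[ 0.50935802 -0.30346885  0.03057843] [-6.74457408  0.80216472  6.97074075] [ 0.1975301   1.27567536 -0.02489996] 0.017132411476328612
slide [0.6 1.4 1.6] rot [-0.0005  0.0007 -0.0001]
```

Request:
{"method": "move_arm", "body": {
  "commands": [
    {"slide": [0, 0, -5], "angular": [0, 0, 0], "grip": 0.05},
    {"slide": [0, 0, -10], "angular": [0, 0, 0], "grip": 0.05},
    {"slide": [0, 0, -20], "angular": [0, 0, 0], "grip": 0.05},
    {"slide": [0, 0, -25], "angular": [0, 0, 0], "grip": 0.05},
    {"slide": [0, 0, -25], "angular": [0, 0, 0], "grip": 0.05},
    {"slide": [0, 0, -15], "angular": [0, 0, 0], "grip": 0.05},
    {"slide": [0, 0, 0], "angular": [0, 0, 0], "grip": 0.05},
    {"slide": [0, 0, 0], "angular": [0, 0, 0], "grip": 0.05}
  ]
}}

```text
time: 11.65
tcp_pos: [0.51, -0.3032, 0.1289]
tcp_rot: [0.746, 0.666, 0.0, -0.0]
contact_force: [-2.1, -0.2, -1.3]
grip_width: 0.0171
```

Run:
```python
from h import *
c=load('w4')
for q in[(535,188),(490,290)]:print('tumbler',atz(c,q[0]/1.25,q[1]/1.25,0).round(3))
s=observe();print(s['tcp_pos'],s['contact_force'],s['moment'],s['grip_width'])
print(fr(.264,0,.0576));delta(fr(.264,0,.0576),yaw=TH-np.pi/2)
c=cap('wrist','w5');i=cv2.imread('pics/w5.png');a=cv2.resize(i[60:300,180:330],None,fx=2.5,fy=2.5,interpolation=cv2.INTER_CUBIC)
d=cap('scene','s5')
p=R.from_quat(s['tcp_rot'])
P=s['tcp_pos']+p.apply([.105,0,-.0174]);u=proj(d,P);print('pred tip wrist',((proj(c,P)-[180,60])*2.5).round(1),'scene',u)
x,y=int(u[0])-50,int(u[1])-40
j=cv2.resize(cv2.imread('pics/s5.png')[y:y+120,x-20:x+70],None,fx=4.7,fy=5,interpolation=cv2.INTER_CUBIC)
print('scene crop origin',x-20,y); cv2.imwrite('pics/m5.png',np.hstack([a,j[:600,:425]]))
```

```text
tumbler [ 0.701 -0.289  0.   ]
tumbler [ 0.668 -0.384  0.   ]
[ 0.50999354 -0.30324716  0.12885101] [-2.05962379 -0.20195346 -1.29005812] [-0.03626798  0.06168788 -0.01588871] 0.01710272502315762
[ 0.58968932 -0.15402397  0.0576    ]
slide [157.2  62.5  71.3] rot [ 0.000e+00 -1.000e-04 -3.025e-01]
pred tip wrist [190.  -21.1] scene [177.79461023 210.59994942]
scene crop origin 107 170
```

View pics/m5.png

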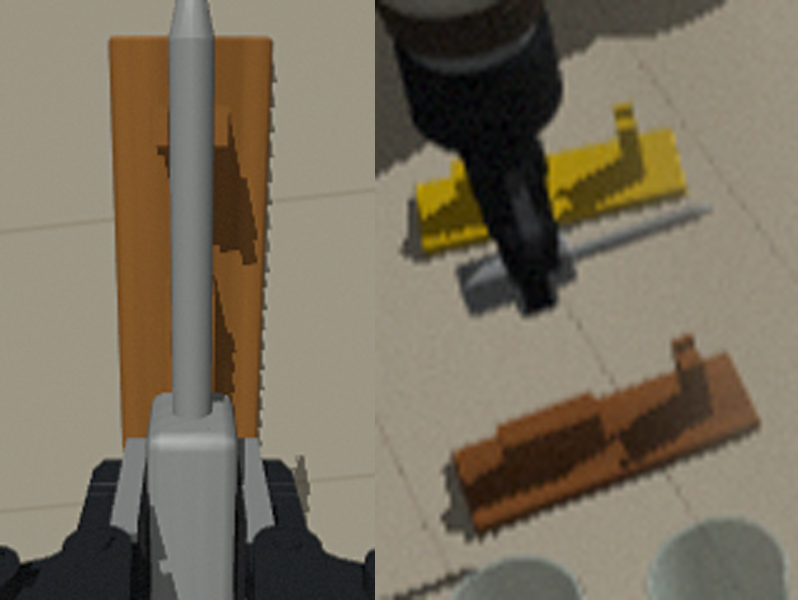

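The stirrer is held straight, with the rod along the image axis at x≈191. The tip in the scene view is within 1 px of prediction, so there is no droop. Next is the pre-insertion pose.

Request:
{"method": "move_arm", "body": {
  "commands": [
    {"slide": [26, 10.4, 0], "angular": [0, 0, 0], "grip": 0.05},
    {"slide": [26, 10.4, 0], "angular": [0, 0, 0], "grip": 0.05},
    {"slide": [26, 10.4, 0], "angular": [0, 0, 0], "grip": 0.05},
    {"slide": [26, 10.4, 0], "angular": [0, 0, 0], "grip": 0.05},
    {"slide": [26, 10.4, 0], "angular": [0, 0, 0], "grip": 0.05},
    {"slide": [27.2, 10.5, 0], "angular": [0, 0, 0], "grip": 0.05},
    {"slide": [0, 0, 0], "angular": [0, 0, -0.1], "grip": 0.05},
    {"slide": [0, 0, 0], "angular": [0, 0, -0.1], "grip": 0.05},
    {"slide": [0, 0, 0], "angular": [0, 0, -0.1025], "grip": 0.05},
    {"slide": [0, 0, 20], "angular": [0, 0, 0], "grip": 0.05},
    {"slide": [0, 0, 20], "angular": [0, 0, 0], "grip": 0.05},
    {"slide": [0, 0, 20], "angular": [0, 0, 0], "grip": 0.05},
    {"slide": [0, 0, 11.3], "angular": [0, 0, 0], "grip": 0.05},
    {"slide": [0, 0, 0], "angular": [0, 0, 0], "grip": 0.05},
    {"slide": [0, 0, 0], "angular": [0, 0, 0], "grip": 0.05},
    {"slide": [0, 0, 0], "angular": [0, 0, 0], "grip": 0.05}
  ]
}}

```text
time: 13.35
tcp_pos: [0.5902, -0.1542, 0.0591]
tcp_rot: [0.637, 0.771, 0.0, 0.001]
contact_force: [0.2, 0.3, -1.3]
grip_width: 0.0173
```

Run:
```python
from h import *
s=observe();print(s['tcp_pos'],s['contact_force'],s['moment'],s['grip_width'])
delta(fr(.264,0,.0576),yaw=TH-np.pi/2)
c=cap('wrist','w6');i=cv2.imread('pics/w6.png');a=cv2.resize(i[0:150,180:330],(600,600),interpolation=cv2.INTER_CUBIC)
f=lambda p:((proj(c,p)-[180,0])*4).round(1)
r=R.from_quat(s['tcp_rot']);print('tip pred',f(s['tcp_pos']+r.apply([.105,0,-.0174])))
print('outer top',f(fr(.134,-.018,.095)),f(fr(.134,.018,.095)),'tab',f(fr(.088,-.018,.095)),f(fr(.088,.018,.095)))
cv2.imwrite('pics/m6.png',a)
```

```text
[ 0.59016226 -0.15419085  0.05907279] [ 0.24241458  0.31326515 -1.26705664] [-0.04002925 -0.03202899 -0.01379469] 0.01730077600245238
slide [ 0.3 -0.4  1.5] rot [ 0.0013  0.0006 -0.0001]
tip pred [300.5 205.2]
outer top [  70.8 -186. ] [ 517.5 -185.4] tab [   21.4 -1041.6] [  562.2 -1040. ]
```

View pics/m6.png

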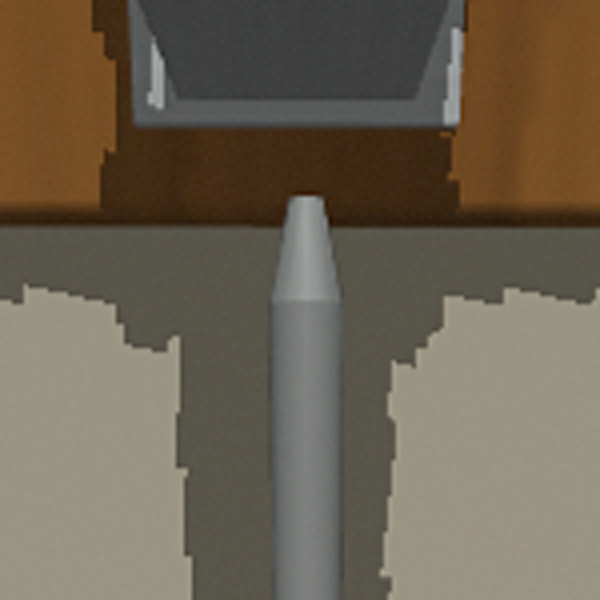

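Tip at (306,197), against the threading line at about x=297, so the tip is roughly 1.1 mm too far right. The bracket foot is centred at 297.5, which agrees with the model. I correct this, then insert in stages.

Request:
{"method": "move_arm", "body": {
  "commands": [
    {"slide": [0, -1.1, 1.5], "angular": [0, 0, 0], "grip": 0.05},
    {"slide": [0, 0, 0], "angular": [0, 0, 0], "grip": 0.05},
    {"slide": [5, 0, 0], "angular": [0, 0, 0], "grip": 0.05},
    {"slide": [5, 0, 0], "angular": [0, 0, 0], "grip": 0.05},
    {"slide": [5, 0, 0], "angular": [0, 0, 0], "grip": 0.05},
    {"slide": [4, 0, 0], "angular": [0, 0, 0], "grip": 0.05},
    {"slide": [4, 0, 0], "angular": [0, 0, 0], "grip": 0.05},
    {"slide": [4, 0, 0], "angular": [0, 0, 0], "grip": 0.05},
    {"slide": [4, 0, 0], "angular": [0, 0, 0], "grip": 0.05},
    {"slide": [4, 0, 0], "angular": [0, 0, 0], "grip": 0.05},
    {"slide": [0, 0, 0], "angular": [0, 0, 0], "grip": 0.05},
    {"slide": [0, 0, 0], "angular": [0, 0, 0], "grip": 0.05}
  ]
}}

```text
time: 14.6
tcp_pos: [0.5819, -0.1198, 0.0565]
tcp_rot: [0.637, 0.771, -0.0, 0.0]
contact_force: [0.8, 0.6, -1.1]
grip_width: 0.0172
```

Run:
```python
from h import *
s=observe();r=R.from_quat(s['tcp_rot']);print(s['tcp_pos'],r.inv().apply(s['contact_force']),s['moment'],s['grip_width'])
delta(fr(.159,0,.0576),yaw=TH-np.pi/2)
c=cap('wrist','w7')
```

```text
[ 0.58192623 -0.11984907  0.0565258 ] [0.39360865 0.8781432  1.07874552] [-0.04923389 -0.01283803 -0.00272422] 0.017162530735049378
slide [70.   1.2 -1.1] rot [0.0001 0.0001 0.0001]
```

Request:
{"method": "move_arm", "body": {
  "commands": [
    {"slide": [4, 0.2, -0.8], "angular": [0, 0, 0], "grip": 0.05},
    {"slide": [4, 0, 0], "angular": [0, 0, 0], "grip": 0.05},
    {"slide": [4, 0, 0], "angular": [0, 0, 0], "grip": 0.05},
    {"slide": [4, 0, 0], "angular": [0, 0, 0], "grip": 0.05},
    {"slide": [4, 0, 0], "angular": [0, 0, 0], "grip": 0.05},
    {"slide": [4, 0, 0], "angular": [0, 0, 0], "grip": 0.05},
    {"slide": [4, 0, 0], "angular": [0, 0, 0], "grip": 0.05},
    {"slide": [4, 0, 0], "angular": [0, 0, 0], "grip": 0.05},
    {"slide": [0, 0, 0], "angular": [0, 0, 0], "grip": 0.05},
    {"slide": [0, 0, 0], "angular": [0, 0, 0], "grip": 0.05}
  ]
}}

```text
time: 15.65
tcp_pos: [0.5761, -0.0884, 0.0573]
tcp_rot: [0.637, 0.771, -0.0, 0.0]
contact_force: [-0.3, -0.5, -1.6]
grip_width: 0.0173
```

Run:
```python
from h import *
s=observe();r=R.from_quat(s['tcp_rot']);print(s['tcp_pos'],r.inv().apply(s['contact_force']),s['moment'],s['grip_width'])
delta(fr(.159,0,.0576),yaw=TH-np.pi/2)
```

```text
[ 0.57605097 -0.08835956  0.05728115] [-0.43141594 -0.41269566  1.60908124] [-0.01923126 -0.02395161  0.0045775 ] 0.01729013779756404
slide [37.9  1.  -0.3] rot [0.     0.0001 0.0001]
```

Both brackets are entered without contact and the tip is about to enter the tab. I continue in small steps.

Request:
{"method": "move_arm", "body": {
  "commands": [
    {"slide": [3, 0, 0], "angular": [0, 0, 0], "grip": 0.05},
    {"slide": [3, 0, 0], "angular": [0, 0, 0], "grip": 0.05},
    {"slide": [3, 0, 0], "angular": [0, 0, 0], "grip": 0.05},
    {"slide": [3, 0, 0], "angular": [0, 0, 0], "grip": 0.05},
    {"slide": [3, 0, 0], "angular": [0, 0, 0], "grip": 0.05},
    {"slide": [3, 0, 0], "angular": [0, 0, 0], "grip": 0.05},
    {"slide": [3, 0, 0], "angular": [0, 0, 0], "grip": 0.05},
    {"slide": [3, 0, 0], "angular": [0, 0, 0], "grip": 0.05},
    {"slide": [3, 0, 0], "angular": [0, 0, 0], "grip": 0.05},
    {"slide": [3, 0, 0], "angular": [0, 0, 0], "grip": 0.05},
    {"slide": [2, 0, 0], "angular": [0, 0, 0], "grip": 0.05},
    {"slide": [0, 0, 0], "angular": [0, 0, 0], "grip": 0.05},
    {"slide": [0, 0, 0], "angular": [0, 0, 0], "grip": 0.05}
  ]
}}

```text
time: 16.95
tcp_pos: [0.57, -0.057, 0.0573]
tcp_rot: [0.637, 0.771, 0.0, 0.0]
contact_force: [0.3, -0.0, -1.3]
grip_width: 0.0173
```

Run:
```python
from h import *
s=observe();r=R.from_quat(s['tcp_rot']);print(s['tcp_pos'],r.inv().apply(s['contact_force']),s['moment'],s['grip_width'])
delta(fr(.159,0,.0576),yaw=TH-np.pi/2)
```

```text
[ 0.57003595 -0.05698032  0.057323  ] [-0.07629583  0.25736939  1.31983708] [-0.00995106  0.02238941 -0.02231345] 0.01730339758888192
slide [ 6.   0.9 -0.3] rot [ 0.0001  0.0001 -0.    ]
```

Free so far; now the last 6 mm in 1 mm steps until the handle touches.

Request:
{"method": "move_arm", "body": {
  "commands": [
    {"slide": [1, 0, 0], "angular": [0, 0, 0], "grip": 0.05},
    {"slide": [1, 0, 0], "angular": [0, 0, 0], "grip": 0.05},
    {"slide": [1, 0, 0], "angular": [0, 0, 0], "grip": 0.05},
    {"slide": [1, 0, 0], "angular": [0, 0, 0], "grip": 0.05},
    {"slide": [0.5, 0, 0], "angular": [0, 0, 0], "grip": 0.05},
    {"slide": [0, 0, 0], "angular": [0, 0, 0], "grip": 0.05},
    {"slide": [0, 0, 0], "angular": [0, 0, 0], "grip": 0.05}
  ]
}}

```text
time: 17.65
tcp_pos: [0.5691, -0.0526, 0.0573]
tcp_rot: [0.637, 0.771, -0.0, -0.0]
contact_force: [-1.3, -1.2, -1.0]
grip_width: 0.0174
```

Run:
```python
from h import *
s=observe();r=R.from_quat(s['tcp_rot']);print(s['tcp_pos'],r.inv().apply(s['contact_force']),s['moment'],s['grip_width'])
delta(fr(.159,0,.0576),yaw=TH-np.pi/2)
```

```text
[ 0.56912946 -0.05257868  0.05728075] [-0.95422744 -1.4983122   0.9679625 ] [-0.02410869  0.02252411  0.02572823] 0.017438803750611902
slide [ 1.5  1.  -0.3] rot [-0.     -0.     -0.0001]
```

Request:
{"method": "move_arm", "body": {
  "commands": [
    {"slide": [0.7, 0, 0], "angular": [0, 0, 0], "grip": 0.05},
    {"slide": [0.7, 0, 0], "angular": [0, 0, 0], "grip": 0.05},
    {"slide": [0.6, 0, 0], "angular": [0, 0, 0], "grip": 0.05},
    {"slide": [0, 0, 0], "angular": [0, 0, 0], "grip": 0.05},
    {"slide": [0, 0, 0], "angular": [0, 0, 0], "grip": 0.05}
  ]
}}

```text
time: 18.15
tcp_pos: [0.5691, -0.0525, 0.0574]
tcp_rot: [0.637, 0.771, -0.001, 0.001]
contact_force: [1.1, -10.5, -2.0]
grip_width: 0.0172
```

Run:
```python
from h import *
s=observe();r=R.from_quat(s['tcp_rot']);print(s['tcp_pos'],r.inv().apply(s['contact_force']),s['moment'],s['grip_width'])
delta(fr(.159,0,.0576),yaw=TH-np.pi/2)
```

```text
[ 0.56910172 -0.05248837  0.05737565] [-10.4832218   -0.85445877   2.01718724] [-2.01273575 -0.30156384  0.05070316] 0.017188892509311236
slide [ 1.4  1.  -0.2] rot [ 0.      0.0036 -0.0016]
```

The handle meets the outer bracket: 10.5 N and the motion stopped. I lower about 2 mm so the rod sits on the hole edges, ease the push, then open.

Request:
{"method": "move_arm", "body": {
  "commands": [
    {"slide": [0, 0, 0.7], "angular": [0, 0, 0], "grip": 0.05},
    {"slide": [0, 0, 0.7], "angular": [0, 0, 0], "grip": 0.05},
    {"slide": [0, 0, 0.5], "angular": [0, 0, 0], "grip": 0.05},
    {"slide": [-0.5, 0, 0], "angular": [0, 0, 0], "grip": 0.05},
    {"slide": [0, 0, 0], "angular": [0, 0, 0], "grip": 0.05},
    {"slide": [0, 0, 0], "angular": [0, 0, 0], "grip": 0.05}
  ],
  "squeeze": 30
}}

```text
time: 18.75
tcp_pos: [0.5695, -0.0524, 0.0561]
tcp_rot: [0.637, 0.771, -0.0, 0.001]
contact_force: [0.3, -7.3, 2.0]
grip_width: 0.0174
```

Run:
```python
from h import *
s=observe();r=R.from_quat(s['tcp_rot']);print(s['tcp_pos'],r.inv().apply(s['contact_force']),s['moment'],s['grip_width'])
```

```text
[ 0.56947436 -0.05241061  0.05613324] [-7.26424884 -1.12470386 -1.98527311] [-1.38184258 -0.20805459 -0.04026483] 0.01739570734166364
```

Request:
{"method": "move_arm", "body": {
  "commands": [
    {"slide": [0, 0, 0], "angular": [0, 0, 0], "grip": 0.3},
    {"slide": [0, 0, 0], "angular": [0, 0, 0], "grip": 0.45},
    {"slide": [0, 0, 0], "angular": [0, 0, 0], "grip": 0.55},
    {"slide": [0, 0, 0], "angular": [0, 0, 0], "grip": 0.55},
    {"slide": [0, 0, -10], "angular": [0, 0, 0], "grip": 0.55},
    {"slide": [0, 0, -20], "angular": [0, 0, 0], "grip": 0.55},
    {"slide": [0, 0, -30], "angular": [0, 0, 0], "grip": 0.55},
    {"slide": [0, 0, -40], "angular": [0, 0, 0], "grip": 0.55},
    {"slide": [-30, 0, -30], "angular": [0, 0, 0], "grip": 0.55},
    {"slide": [-40, 0, -30], "angular": [0, 0, 0], "grip": 0.55},
    {"slide": [-30, 0, -20], "angular": [0, 0, 0], "grip": 0.55},
    {"slide": [0, 0, 0], "angular": [0, 0, 0], "grip": 0.55},
    {"slide": [0, 0, 0], "angular": [0, 0, 0], "grip": 0.55}
  ]
}}

```text
time: 20.05
tcp_pos: [0.5879, -0.1498, 0.236]
tcp_rot: [0.637, 0.771, 0.0, 0.0]
contact_force: [-0.5, 0.4, -0.4]
grip_width: 0.0471
```

Run:
```python
from h import *
c=cap('wrist','w9');i=cv2.imread('pics/w9.png')
p=[proj(c,fr(.134,0,.087)),proj(c,fr(.194,0,.087)),proj(c,fr(.054,0,.075))];print(np.round(p,1))
x0,y0=int(p[0][0])-45,max(0,int(p[2][1])-30);a=cv2.resize(i[y0:y0+135,x0:x0+90],(400,600),interpolation=cv2.INTER_CUBIC)
d=cap('scene','s9');u=proj(d,fr(.134,0,.075)).astype(int)
b=cv2.resize(cv2.imread('pics/s9.png')[u[1]-60:u[1]+60,u[0]-40:u[0]+40],(400,600),interpolation=cv2.INTER_CUBIC)
k=600/135;f=lambda q:(((proj(c,q)-[x0,y0])*k).round(0))
print(x0,y0,'pred front top',f(fr(.134,-.009,.087)),f(fr(.134,.009,.087)),'rear',f(fr(.194,-.009,.087)),'tip',f(fr(.054,0,.075)),'outer top',f(fr(.134,-.018,.095)))
cv2.imwrite('pics/m9.png',np.hstack([a,b]))
```

```text
[[256.4  57.8]
 [256.4 121.1]
 [256.3 -36.2]]
211 0 pred front top [161. 257.] [242. 257.] rear [164. 538.] tip [ 201. -161.] outer top [118. 251.]
```

View pics/m9.png

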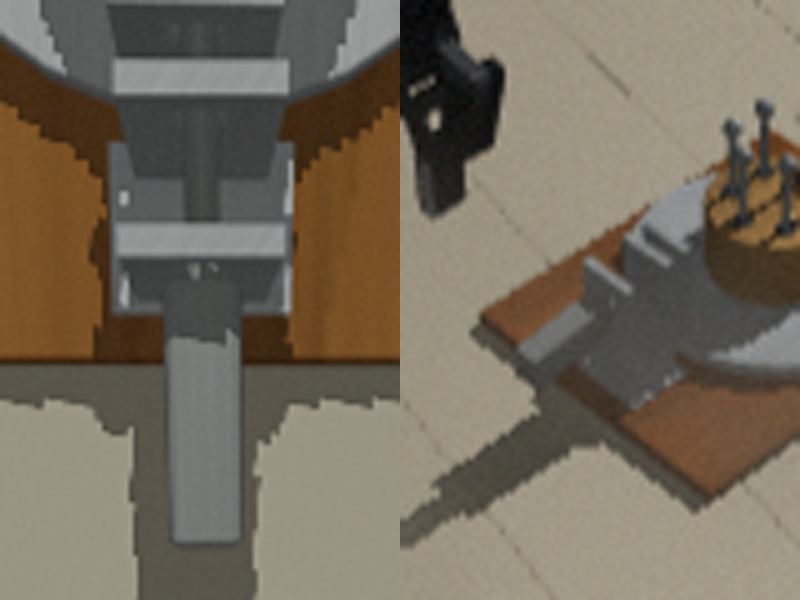

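The crops show the handle against the outer bracket with the rod running through both brackets and the tab. The handle's rear top edge is at (205,545) against 538 predicted, so there may be a 1–2 mm gap or a slight droop. I've used all my picture views, so I check by touch: a gentle push on the handle's rear end with shut fingers.

Run:
```python
from h import *
delta(fr(.225,0,.062),yaw=TH-np.pi/2)
```

```text
slide [ 33.1   1.3 172.9] rot [-0.0009 -0.0007  0.0004]
```

Request:
{"method": "move_arm", "body": {
  "commands": [
    {"slide": [20, 1.3, 0], "angular": [0, 0, 0], "grip": 0.3},
    {"slide": [0, 0, 30], "angular": [0, 0, 0], "grip": 0},
    {"slide": [0, 0, 30], "angular": [0, 0, 0], "grip": 0},
    {"slide": [0, 0, 30], "angular": [0, 0, 0], "grip": 0},
    {"slide": [0, 0, 30], "angular": [0, 0, 0], "grip": 0},
    {"slide": [0, 0, 30], "angular": [0, 0, 0], "grip": 0},
    {"slide": [0, 0, 23], "angular": [0, 0, 0], "grip": 0},
    {"slide": [0, 0, 0], "angular": [0, 0, 0], "grip": 0},
    {"slide": [4, 0, 0], "angular": [0, 0, 0], "grip": 0},
    {"slide": [4, 0, 0], "angular": [0, 0, 0], "grip": 0},
    {"slide": [4, 0, 0], "angular": [0, 0, 0], "grip": 0},
    {"slide": [4, 0, 0], "angular": [0, 0, 0], "grip": 0},
    {"slide": [3, 0, 0], "angular": [0, 0, 0], "grip": 0},
    {"slide": [0, 0, 0], "angular": [0, 0, 0], "grip": 0},
    {"slide": [0, 0, 0], "angular": [0, 0, 0], "grip": 0}
  ]
}}

```text
time: 21.65
tcp_pos: [0.5817, -0.1108, 0.0625]
tcp_rot: [0.637, 0.771, 0.0, 0.0]
contact_force: [0.2, 0.4, -0.1]
grip_width: -0.0
```

Run:
```python
from h import *
s=observe();r=R.from_quat(s['tcp_rot']);print(r.inv().apply(s['contact_force']),s['grip_width'])
delta(fr(.205,0,.062),yaw=TH-np.pi/2)
```

```text
[0.36344423 0.31562419 0.13484366] -4.54775705577011e-05
slide [15.  -0.4  0.5] rot [ 0.0002  0.0002 -0.    ]
```

Request:
{"method": "move_arm", "body": {
  "commands": [
    {"slide": [2, 0, 0], "angular": [0, 0, 0], "grip": 0},
    {"slide": [2, 0, 0], "angular": [0, 0, 0], "grip": 0},
    {"slide": [2, 0, 0], "angular": [0, 0, 0], "grip": 0},
    {"slide": [2, 0, 0], "angular": [0, 0, 0], "grip": 0},
    {"slide": [2, 0, 0], "angular": [0, 0, 0], "grip": 0},
    {"slide": [1, 0, 0], "angular": [0, 0, 0], "grip": 0},
    {"slide": [1, 0, 0], "angular": [0, 0, 0], "grip": 0},
    {"slide": [0, 0, 0], "angular": [0, 0, 0], "grip": 0},
    {"slide": [0, 0, 0], "angular": [0, 0, 0], "grip": 0}
  ]
}}

```text
time: 22.55
tcp_pos: [0.5796, -0.0996, 0.0626]
tcp_rot: [0.637, 0.771, -0.0, 0.001]
contact_force: [1.0, -5.3, 0.5]
grip_width: -0.0004
```

Run:
```python
from h import *
s=observe();r=R.from_quat(s['tcp_rot']);print(r.inv().apply(s['contact_force']),s['grip_width'])
delta(fr(.205,0,.062),yaw=TH-np.pi/2)
```

```text
[-5.39837893e+00 -6.98041848e-04 -5.00857939e-01] -0.0003831708865081599
slide [ 3.6 -0.4  0.6] rot [ 0.0003  0.0013 -0.0006]
```

Request:
{"method": "move_arm", "body": {
  "commands": [
    {"slide": [0.7, 0, 0], "angular": [0, 0, 0], "grip": 0},
    {"slide": [0.7, 0, 0], "angular": [0, 0, 0], "grip": 0},
    {"slide": [0, 0, 0], "angular": [0, 0, 0], "grip": 0},
    {"slide": [0, 0, 0], "angular": [0, 0, 0], "grip": 0}
  ]
}}

```text
time: 22.95
tcp_pos: [0.5797, -0.0993, 0.0631]
tcp_rot: [0.637, 0.771, -0.001, 0.002]
contact_force: [1.3, -10.3, 2.1]
grip_width: 0.0004
```

Run:
```python
from h import *
s=observe();r=R.from_quat(s['tcp_rot']);print(r.inv().apply(s['contact_force']),s['grip_width'])
delta(fr(.205,0,.062),yaw=TH-np.pi/2)
```

```text
[-10.41277477  -0.6414875   -2.02999727] 0.00037119053359127677
slide [ 3.4 -0.6  1. ] rot [ 0.001   0.0034 -0.0014]
```

The handle doesn't move under 10 N (0.2 mm for 5 N more), so it is seated. Backing off.

Request:
{"method": "move_arm", "body": {
  "commands": [
    {"slide": [-2, 0, 0], "angular": [0, 0, 0], "grip": 0},
    {"slide": [-8, 0, 0], "angular": [0, 0, 0], "grip": 0},
    {"slide": [-19.4, -1.3, 0], "angular": [0, 0, 0], "grip": 0.1},
    {"slide": [0, 0, -30], "angular": [0, 0, 0], "grip": 0.2},
    {"slide": [0, 0, -35], "angular": [0, 0, 0], "grip": 0.4},
    {"slide": [0, 0, -35], "angular": [0, 0, 0], "grip": 0.55},
    {"slide": [0, 0, -35], "angular": [0, 0, 0], "grip": 0.55},
    {"slide": [-20, 0, -38], "angular": [0, 0, 0], "grip": 0.55},
    {"slide": [0, 0, 0], "angular": [0, 0, 0], "grip": 0.55},
    {"slide": [0, 0, 0], "angular": [0, 0, 0], "grip": 0.55},
    {"slide": [0, 0, 0], "angular": [0, 0, 0], "grip": 0.55}
  ]
}}

```text
time: 24.05
tcp_pos: [0.5869, -0.1462, 0.234]
tcp_rot: [0.637, 0.771, -0.0, -0.001]
contact_force: [0.7, 0.2, 0.1]
grip_width: 0.0469
```

Run:
```python
from h import *
c=cap('wrist','w10');a=load('w9');print(observe()['tcp_pos'],observe()['contact_force'])
g=lambda q:q['image'].mean(2)
# handle rear edge row in the centre column strip, mapped back to d at z=.079
for q in(a,c):
    p=g(q)[:, 252:261].mean(1); e=np.gradient(p); k=110+np.argmax(np.abs(e[110:132])); 
    w=np.abs(e[k-1:k+2]);row=(w*np.arange(k-1,k+2)).sum()/w.sum()
    X=atz(q,256.4,row,.079);u=np.array([np.cos(TH),np.sin(TH)]);print('rear row',row,'d',-(X[:2]-AX)@u)
    f=lambda d,w,z:proj(q,fr(d,w,z)).round(1)
    print('tab pred rows',f(.134,0,.095),f(.128,0,.095), p[40:80].round(0))
for n in 's0','s9':pass
d=cap('scene','s10');i=load('s0')['image'].astype(float);D=np.abs(i-d['image']).mean(2)
for n,(x,y,w,h) in dict(bowl=(300,128,45,35),tin=(350,162,35,35),tumblers=(118,272,80,55)).items():print(n,D[y:y+h,x:x+w].mean().round(1))
```

```text
[ 0.58675202 -0.14607023  0.23379779] [-0.43967832 -0.03651932 -0.43286375]
rear row 121.21188524590163 d 0.19465658042953896
tab pred rows [256.4  56.5] [256.4  49.5] [ 68.  68.  69.  68.  69.  69.  69.  69.  69.  64. 118. 146. 148. 147.
 147. 147. 150. 116.  69.  77.  84.  77.  71.  71.  72.  73.  73.  73.
  73.  73.  72.  72.  72.  73.  72.  70.  86. 116. 122. 122.]
rear row 124.99921073401737 d 0.19454326235557756
tab pred rows [257.3  60.8] [257.3  53.8] [ 66.  66.  65.  66.  70.  70.  70.  70.  71.  70.  69.  70.  70.  69.
  74. 143. 150. 147. 147. 147. 148. 148.  86.  66.  82.  82.  70.  71.
  73.  73.  73.  73.  73.  73.  73.  72.  72.  72.  73.  70.]
bowl 2.5
tin 2.4
tumblers 3.1
```

The handle's rear end is 194.6 mm from the axis (194 expected when seated), the same before and after the push. The bystanders are unchanged and the gripper is clear, so I hand in.

```bash
python3 -c "
from station import close_job
print(close_job())"
```

```text
the job is handed in; nothing more can be done
None
```

The caddy is locked and the job is handed in, after about 24 s on the robot's clock. I turned the caddy clockwise by its knob from about 0.94 rad to 0. Then I took the square-handled stirrer off the wooden rest, slid it through both brackets and the tab until the handle met the outer bracket, and let go.

**Handle seated:** a gentle push on the free handle with shut fingers met a solid stop at about 10 N. Its rear end measured 194.5 mm from the axis, against 194 mm expected, and did not change after the push.

**Through the tab:** the holes lined up with the model within about 1 px before threading. The rod went in with no noticeable force until the handle touched.

**Bystanders:** the scene picture showed only noise-level differences around the bowl, tumblers and tin. The gripper ended clear, with no contact force.

**Doubtful or off:**
- After release the handle seemed to droop slightly within the hole clearance, so a small gap at its top edge is possible.
- The wooden board measured 194 mm wide instead of the stated 200 mm, which I did not resolve; the other checked dimensions agreed.
- I had used all 12 picture views before the final push, so the last checks were by touch and image code only.

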